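# Stand a fallen clay pot up and nest it in its twin inside the crate

## Task

One of the two matching small clay pots has fallen on its side on the bench. Stand it upright on the bench and let go of it there, then take it again and nest it, mouth up and fully home, inside its twin, which stands at one end of the plywood crate with the crate walls close round it. Fired clay chips, so set it home gently without knocking the pots together, and leave the twin, the jar in the crate and the other loose things on the bench where they are.

Things in the scene. Friction and masses are not known exactly. Their poses are not given: they have to be found in the camera images.
- fallen_pot: Small round terracotta pot that starts lying on its side, about 0.2 kg, 78 mm high. Lower 50 mm: tapered body, outer diameter 36 mm at the foot, 52 mm under the collar. Upper 28 mm: straight collar. Origin: centre of the foot's underside; z axis towards the mouth. Lying, it rests on foot and collar, z axis about 17 degrees above level, mouth towards the robot, up to 50 degrees either side; it rolls if pushed.
- fallen_rim (a point): Centre of the fallen pot's mouth, in the rim plane, 78 mm from its origin. The collar's outer diameter is 67 to 68 mm (faint facets), inner 56 mm, so the rim wall is 5.5 mm thick and 28 mm deep; below it the hollow is 46 mm wide, tapering to a 5 mm thick floor. How the pot is turned about its own axis does not matter.
- standing_pot: The identical pot, standing loose, mouth up, on the crate's floor at one end of the crate; same sizes, origin and axes. When the other pot is fully home, its collar's underside rests on this pot's rim: its origin is then 28 mm above this one's, on the same axis, with about 1.5 mm clearance between the walls.
- standing_rim (a point): Centre of the standing pot's mouth, in the rim plane, 78 mm above its origin.
- crate: Open plywood crate, fixed. Outside 100 mm wide (x axis), 216 mm long (y axis), 115 mm high, walls and floor 8 mm thick. Origin: centre of its underside. The pot stands 58 mm from the middle, at the +y or -y end, only about 8 mm from three walls (no room for a finger), with about 60 mm free between it and the jar. A nested pot's rim ends about level with the crate's top edge.
- jar: White plastic jar with a steel lid, 44 mm diameter, 70 mm high, standing loose at the other end of the crate, 58 mm from its middle. Origin: centre of its underside. Leave it alone.
- big_pot: Bystander: larger plain clay pot without collar, 110 mm wide and 110 mm high, on the bench. Origin: centre of its underside. Leave it alone.
- tape: Bystander: grey tape measure, 35 by 65 by 60 mm high. Origin: centre of its underside. Leave it alone.
- hammer: Bystander: hammer lying flat on the bench, about 0.3 m long. Origin: under its middle. Leave it alone.
- tin: Bystander: steel tin, 80 mm diameter, 90 mm high. Origin: centre of its underside. Leave it alone.
- offcut: Bystander: pale wood offcut, 150 by 45 by 38 mm high. Origin: centre of its underside. Leave it alone.
- saucer: Bystander: clay disc saucer, 90 mm diameter, 12 mm high. Origin: centre of its underside. Leave it alone.
- block: Bystander: dark wood block, 90 by 90 by 20 mm high. Origin: centre of its underside. Leave it alone.
Things that resemble listed ones, but are neither listed nor needed, are in the scene too. What is shaped like the standing_pot but turquoise is not meant. Leave any yellow look-alike of the fallen_pot alone.

How it is judged:
By the outcome, as a careful person would: the job done as asked, in the order asked, and still so for the second after the job is handed in, with the robot touching nothing.
It also fails if it takes over 58 s, if anything falls off the work surface, if the arm or the gripper's body presses on something with over 40 N, if the wrist force passes 120 N, or if a joint passes its speed limit or range.

## Robot

A 6-joint arm with a two-finger parallel gripper is mounted at the origin on the work surface. World frame = base frame: x ahead of the robot, y to its left, z up, the work surface at z = 0. Lengths are in mm, angles in rad, forces in N, time in s.
With the tool pointing down it reaches from about 275 to 1000 mm from the base axis. Payload 8.4 kg.
Tool frame: the origin (TCP) lies midway between the tips of the shut fingers; the grasp point (between the pads) lies r.grip_point_offset behind it (r.grip_point_offset is the distance from the TCP to the grasp point, in mm); z points along the fingers, y is the direction in which the jaws open and shut (so a half turn about z gives the same grasp; the last joint's range is limited). The gripper opens to 85 mm and grips with 20 to 120 N. Pads are 22 mm wide; open, the fingers measure 114 mm over their backs; the gripper's body (76 mm by 85 mm) begins 54 mm behind the grasp point. The pads swing forward as they close: fully open they stand 13 mm farther back than shut.
Start: joints at [1.116, 0.353, 1.633, -0, 1.155, -0.002], TCP at [273.427, 562.019, 231.281] pointing down, gripper open.
Joint ranges: [-2.63, 2.63], [-0.92, 2.1], [0.06, 2.66], [-1.3, 4.44], [0, 2.69], [-3.02, 3.02]. Speed limits (rad/s): [2.22, 2.22, 2.79, 3.14, 3.14, 3.14].

## Interface

Orientations are given as [roll, pitch, yaw] about the fixed x, y, z axes, in that order (R = Rz(yaw) Ry(pitch) Rx(roll)).
In Python, from rig import r gives the robot as it stands.
- The arm moves only by the tool move_arm, never from a script. Its argument "targets" is one flat list of numbers, 5 for each row, row after row: the gripper's target within -1 to 1 (fully open at 1, half-way at 0, shut at -1), then the shift along the tool's x, y, z in cm, then the turn about the tool's z in degrees. In form: [gripper, tx, ty, tz, turn, gripper, tx, ty, tz, turn, ...]. A call has 1 to 10 rows; each row is the pose to reach, as a shift and turn from the pose commanded when the call began, along the tool's axes at that moment; what a row does not reach only later rows make up. A row lasts 1/10 s, in which the tool goes at most 50 mm and 8.59 degrees, less where a joint would pass 70% of its speed; a pose out of reach is approached as far as the arm can. A call with a gripper value outside its range is refused whole. The fingers move at their own pace and stop on an object; "squeeze" is the grip in N (left out, the last holds). Time passes only in rows, so rows that repeat a pose let the fingers close. It gives the time, the measured TCP pose, the force and the opening at its end, in the units of the state.
- r.sense(): the state, without advancing time (a new reading comes with each control period).
- r.grab_frame(name): name is "scene" or "top"; returns a dict with "img" (480x640x3 uint8, blue, green, red), "K" (3x3 intrinsics, pixels), "world_to_cam" (4x4, takes a point from world to camera coordinates). Camera axes: x right, y down, z forward; pixel columns grow to the right and rows downward; lengths in mm; the calibration is good to about 2 mm. A picture is of the moment at which its call begins. There is no depth.
- r.sign_off(): hands the job in, once; it reports no verdict.
Trained networks look in a picture, given as the dict that the camera call returned (one of the last four; its "shot" number tells which), for a name from the list of things; names that differ only in an ending like _2 or _b are one class to them, and where a whole thing is asked for, a point or a joint stands for the part that bears it (a point fixed in the world has none). Each returns a list of dicts, best first, with "conf" (0 to 1); they miss things now and then, are a little off and sometimes report something else, mostly with a low value. They report only what shows in the picture. A call takes as long as a camera call. They do not tell look-alikes from the thing itself.
- r.outline_of(picture, thing): "region" (480x640 bool, what is visible of it).
- r.mark_of(picture, thing): "position" ([x, y, z] in mm, in world coordinates, good to about 4 mm: a listed point, or the origin of a listed thing).
The state is a dict: "clock": time; "qpos": joint angles; "qvel": joint speeds; "joint_efforts": joint torques, N m; "eef_pos": TCP position; "tcp_rot": TCP orientation; "contact_force": force on the tool from outside, world axes, zero at the start; "wrist_torque": the same for the moment, N m; "opening": opening from 0.0 (shut) to 1.0 (fully open).
Only numpy, scipy, OpenCV 4.12 (cv2) and the standard library are available. Lean on these libraries where they do the work, as an engineer would, in place of code of your own. Each camera call takes 0.05 s, during which the arm holds its last target.

## Working session

There is one attempt and no reset: what is moved stays moved. The work goes in short steps, Python scripts to look and compute and a tool call to move; the robot and the scene stay as the last step left them, time stands still between calls to the robot, and variables do not carry over. Pictures are saved under pics/ and viewed, and the job is handed in when it is done.

Besides the shell and the picture viewer there is one more tool, called after "Emit:" in YAML: its name, and indented under it one key for each argument. move_arm: Moves the arm, as the interface text tells. Its arguments: {"type":"object","properties":{"targets":{"type":"array","items":{"type":"number"}},"squeeze":{"type":"number"}},"required":["targets"]}

```bash
ls; mkdir -p pics; python3 - <<'E'
from rig import r
import cv2
print(r.sense(), r.grip_point_offset)
for n in("scene","top"):
    f=r.grab_frame(n); cv2.imwrite(f"pics/{n}0.png",f["img"]); print(n,f["shot"],f["K"].tolist(),f["world_to_cam"].round(3).tolist())
    for t in("fallen_pot","fallen_rim","standing_pot","standing_rim","crate","jar"):
        print(t,[(round(d["conf"],2),[round(float(x)) for x in d["position"]]) for d in r.mark_of(f,t)])
E
```

```text
pics
{'clock': 0.0, 'qpos': array([ 1.11561919e+00,  3.53645585e-01,  1.63415810e+00, -5.74749415e-06,
        1.15519456e+00, -2.38533508e-03]), 'qvel': array([-6.76371712e-04, -1.25080429e-04,  1.63177577e-03,  6.02713047e-06,
        1.04174094e-03, -6.64641614e-05]), 'joint_efforts': array([-2.77285362e-03, -6.05238175e+01, -3.42067122e+01, -3.59057103e-04,
        9.32371389e-03, -6.91406132e-07]), 'eef_pos': array([273.20220434, 561.58278031, 230.55302858]), 'tcp_rot': array([-3.14018705e+00,  1.90213672e-06,  2.68880318e+00]), 'contact_force': array([ 0.06191004, -0.5084328 ,  0.66241632]), 'wrist_torque': array([0.06803047, 0.0307621 , 0.01215666]), 'opening': 1.0059821273093674} 18.700000000000003
scene 1 [[483.00510875830935, 0.0, 314.69615638471066], [0.0, 483.00510875830935, 248.83812745033308], [0.0, 0.0, 1.0]] [[0.291, 0.957, 0.012, -203.599], [0.815, -0.241, -0.527, -413.033], [-0.502, 0.163, -0.85, 1610.961], [0.0, 0.0, 0.0, 1.0]]
fallen_pot [(0.81, [547, -218, 17]), (0.63, [576, -58, 18]), (0.35, [421, 36, 3])]
fallen_rim [(0.95, [478, -240, 42]), (0.74, [578, -134, 41])]
standing_pot [(0.92, [497, 446, -1]), (0.76, [507, 323, 10])]
standing_rim [(0.74, [498, 443, 78]), (0.72, [501, 322, 89]), (0.3, [697, 328, 2])]
crate [(0.63, [499, 268, 0]), (0.35, [502, 322, 90]), (0.29, [678, -347, 1])]
jar [(0.69, [506, 207, 2]), (0.39, [419, 39, 3])]
top 2 [[543.1531508483993, 0.0, 330.2274291729377], [0.0, 543.1531508483993, 236.74791435914562], [0.0, 0.0, 1.0]] [[-0.03, -1.0, 0.003, 34.215], [-0.989, 0.029, -0.142, 553.097], [0.142, -0.007, -0.99, 1136.991], [0.0, 0.0, 0.0, 1.0]]
fallen_pot [(0.95, [578, -61, 17]), (0.92, [551, -214, 13])]
fallen_rim [(0.64, [482, -244, 38]), (0.62, [581, -132, 40])]
standing_pot [(0.77, [494, 445, 0]), (0.62, [506, 325, 7])]
standing_rim [(0.93, [508, 322, 87])]
crate [(0.65, [503, 265, 0]), (0.39, [696, 323, 1])]
jar [(0.69, [502, 210, 9])]
```

View pics/scene0.png

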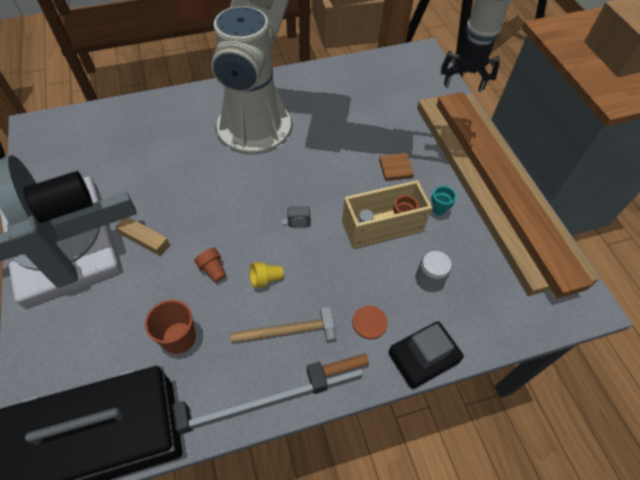

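View pics/top0.png

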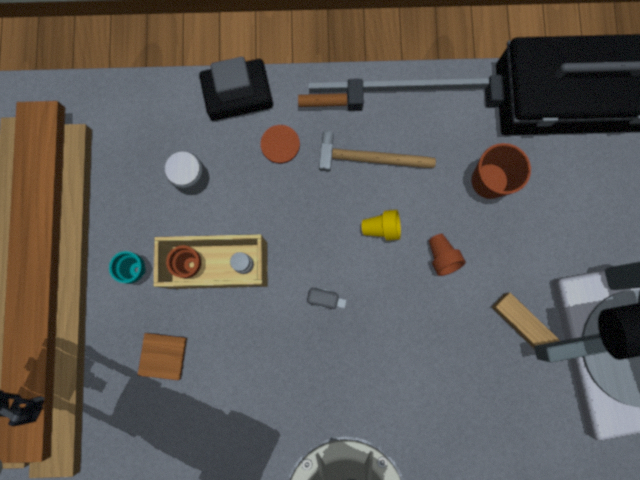

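The fallen terracotta pot is at about (208,265) in the scene view and (446,255) in the top view. The yellow one is a look-alike. The twin is at the crate's +y end, at (183,262) in the top view, and the jar is at (240,262).

```bash
cat > h.py <<'E'
from rig import r
import numpy as np, cv2
from scipy.spatial.transform import Rotation as R
def go(p,yawdeg=None):
    s=r.sense(); Rm=R.from_euler('xyz',s['tcp_rot']).as_matrix()
    sh=Rm.T@(np.array(p)-s['eef_pos'])/10
    t=None
    if yawdeg is not None:
        t=(np.degrees(s['tcp_rot'][2])-yawdeg+180)%360-180
    return sh.round(2),t
def st():
    s=r.sense(); print(round(s['clock'],2),s['eef_pos'].round(1),s['tcp_rot'].round(3),'F',s['contact_force'].round(1),'op',round(s['opening'],3),'q',s['qpos'].round(2))
def tri(f1,p1,f2,p2):
    P=[f['K']@f['world_to_cam'][:3] for f in(f1,f2)]
    X=cv2.triangulatePoints(P[0],P[1],np.array(p1,float).reshape(2,1),np.array(p2,float).reshape(2,1)).ravel()
    return X[:3]/X[3]
def proj(f,X):
    c=f['world_to_cam'][:3,:3]@np.array(X)+f['world_to_cam'][:3,3]; u=f['K']@c; return u[:2]/u[2]
E
python3 - <<'E'
from h import *
a=r.grab_frame("scene");b=r.grab_frame("top")
print("bar end",tri(a,(131,205),b,(535,352)))
for f,n in((a,'s'),(b,'t')):
    o=r.outline_of(f,"fallen_pot")
    for d in o: ys,xs=np.nonzero(d['region']); print(d['conf'],xs.mean(),ys.mean(),len(xs))
    im=f['img'].copy()
    # overlay model
    O=np.array([549,-216,17.1]);d=np.array([-69,-26.]);d/=np.linalg.norm(d);ax=np.array([*(d*np.cos(.309)),np.sin(.309)])
    e1=np.array([-d[1],d[0],0]);e2=np.cross(ax,e1)
    for s,rr in((0,18),(50,34),(78,34)):
        pts=[proj(f,O+ax*s+rr*(np.cos(t)*e1+np.sin(t)*e2)) for t in np.linspace(0,6.3,60)]
        cv2.polylines(im,[np.array(pts).round().astype(int)],True,(255,255,0),1)
    c=proj(f,O).astype(int); cv2.imwrite(f"pics/ov_{n}.png",cv2.resize(im[c[1]-60:c[1]+60,c[0]-60:c[0]+60],(400,400)))
i=np.hstack([cv2.imread("pics/ov_s.png"),cv2.imread("pics/ov_t.png")]);cv2.imwrite("pics/ov.png",i)
print(go([476,-244,231],20.6)); st()
E
```

```text
bar end [ 299.08630755 -395.80864013   85.42763283]
0.86 210.58132045088567 263.7004830917874 621
0.8 264.2088607594937 273.3876582278481 632
0.78 445.2512077294686 255.75072463768117 1035
0.68 383.6591928251121 225.14798206278027 892
(array([-5.348e+01, -6.362e+01,  3.000e-02]), np.float64(133.45755433396903))
0.9 [273.4 562.  231.3] [-3.142 -0.     2.689] F [ 0.1 -0.  -0.1] op 1.0 q [ 1.12  0.35  1.63  0.    1.16 -0.  ]
```

View pics/ov.png

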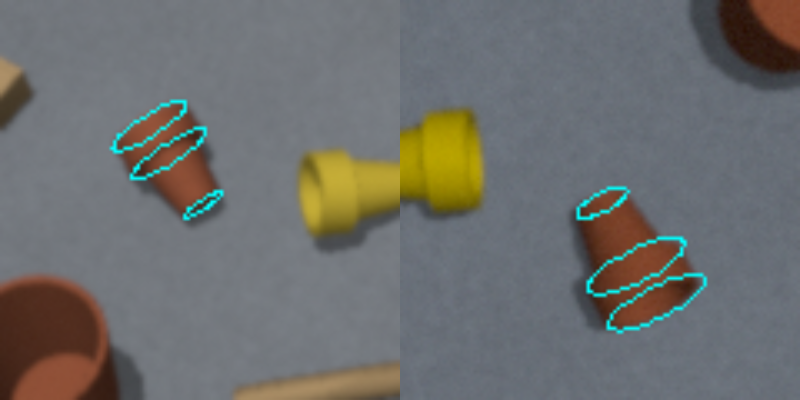

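The overlay shows the model slightly off the pot in heading and position. I'll fit the silhouette in both views.

```bash
cat >> h.py <<'E'
def hullmask(f,O,ax,e1):
    e2=np.cross(ax,e1); pts=[]
    m=np.zeros((960,1280),np.uint8)
    def ring(s,rr): return [proj(f,O+ax*s+rr*(np.cos(t)*e1+np.sin(t)*e2)) for t in np.linspace(0,6.28,40)]
    for grp in (((0,18),(50,26)),((50,34),(78,34))):
        p=np.array(sum([ring(*g) for g in grp],[]))*2+.5
        cv2.fillConvexPoly(m,cv2.convexHull(p.round().astype(np.int32)),255)
    return cv2.resize(m,(640,480),interpolation=cv2.INTER_AREA)/255.
def lying(x,y,h):
    d=np.array([np.cos(h),np.sin(h)]);ax=np.array([*(d*np.cos(.309)),np.sin(.309)]);return np.array([x,y,17.1]),ax,np.array([-d[1],d[0],0])
E
python3 - <<'E'
from h import *
from scipy.optimize import minimize
a=r.grab_frame("scene");b=r.grab_frame("top")
def reg(f,near):
    o=r.outline_of(f,"fallen_pot")
    hsv=cv2.cvtColor(f['img'],cv2.COLOR_BGR2HSV)
    c=min(o,key=lambda d:np.hypot(*(np.array(np.nonzero(d['region'])).mean(1)[::-1]-near)))
    return c['region'].astype(float)
ra,rb=reg(a,(210,264)),reg(b,(445,255))
def cost(v,fs):
    c=0
    for f,m in fs: c+=np.abs(hullmask(f,*lying(*v))-m).sum()/m.sum()
    return c
for fs in([(a,ra),(b,rb)],[(a,ra)],[(b,rb)]):
    s=minimize(cost,[549,-216,3.53],args=(fs,),method='Nelder-Mead',options=dict(initial_simplex=[[549,-216,3.5],[555,-216,3.5],[549,-210,3.5],[549,-216,3.7]],xatol=.1,fatol=1e-4))
    print(s.x,np.degrees(s.x[2]),s.fun)
    O,ax,_=lying(*s.x); print('rim',O+78*ax)
E
```

```text
[ 548.22629419 -215.67297738    3.51315783] 201.28911661240718 0.20771933718869873
rim [ 478.9911288  -242.6514911    40.82027974]
[ 548.29207739 -217.8019395     3.48790434] 199.84219823788914 0.08419040572203725
rim [ 478.39775859 -243.02360736   40.82027974]
[ 549.41288092 -213.67797004    3.51056175] 201.1403719842096 0.09558720330237357
rim [ 480.10791044 -240.47665278   40.82027974]
```

```bash
python3 -c "
from h import *
print(go([478,-242.7,200],21.3))"
```

```text
(array([-53.6 , -63.41,   3.13]), np.float64(132.7527774721613))
```

Emit:
move_arm:
  targets: [1, -53.6, -63.4, 0, 132.7, 1, -53.6, -63.4, 0, 132.7, 1, -53.6, -63.4, 0, 132.7, 1, -53.6, -63.4, 0, 132.7, 1, -53.6, -63.4, 0, 132.7, 1, -53.6, -63.4, 0, 132.7, 1, -53.6, -63.4, 0, 132.7, 1, -53.6, -63.4, 0, 132.7, 1, -53.6, -63.4, 0, 132.7, 1, -53.6, -63.4, 0, 132.7]
  squeeze: 20

```text
clock: 2.1
eef_pos: [396.9, 75.6, 231.7]
tcp_rot: [3.141, -0.001, 1.183]
contact_force: [1.3, 0.6, 0.4]
opening: 0.999
```

```bash
python3 -c "
from h import *
st();print(go([478,-242.7,120],21.3))"
```

```text
2.1 [396.9  75.6 231.7] [ 3.141e+00 -1.000e-03  1.183e+00] F [1.3 0.6 0.4] op 0.999 q [ 0.18 -0.    2.07  0.    1.07  0.57]
(array([-26.4 ,  19.53,  11.17]), np.float64(46.47864414535351))
```

Emit:
move_arm:
  targets: [1, -26.4, 19.5, 5, 46.5, 1, -26.4, 19.5, 9, 46.5, 1, -26.4, 19.5, 11, 46.5, 1, -26.4, 19.5, 11, 46.5, 1, -26.4, 19.5, 11, 46.5, 1, -26.4, 19.5, 11, 46.5, 1, -26.4, 19.5, 11, 46.5, 1, -26.4, 19.5, 11, 46.5, 1, -26.4, 19.5, 11, 46.5, 1, -26.4, 19.5, 11, 46.5]

```text
clock: 3.1
eef_pos: [478.9, -239.5, 121.5]
tcp_rot: [-3.141, 0.0, 0.377]
contact_force: [0.6, -0.3, -0.3]
opening: 1.0
```

```bash
python3 -c "
from h import *
f=r.grab_frame('scene');cv2.imwrite('pics/a1.png',f['img'])
st();print(go([478,-242.7,14],21.3))"
```

```text
3.15 [ 479.1 -239.3  121.8] [ 3.142 -0.     0.378] F [0.1 0.1 0.5] op 0.999 q [-0.47  0.35  1.92  0.    0.87  0.73]
(array([-0.23,  0.28, 10.78]), np.float64(0.3624557856336992))
```

Emit:
move_arm:
  targets: [1, -0.2, 0.3, 0, 0.4, 1, -0.2, 0.3, 3, 0.4, 1, -0.2, 0.3, 6, 0.4, 1, -0.2, 0.3, 8, 0.4, 1, -0.2, 0.3, 9.5, 0.4, 1, -0.2, 0.3, 10.5, 0.4, 1, -0.2, 0.3, 10.8, 0.4, 1, -0.2, 0.3, 10.8, 0.4]

```text
clock: 3.95
eef_pos: [478.6, -243.6, 13.5]
tcp_rot: [3.141, -0.0, 0.371]
contact_force: [1.0, 0.1, 0.9]
opening: 1.005
```

```bash
cat > look.py <<'E'
from h import *
import sys
n=sys.argv[1]; X=np.array([float(v) for v in sys.argv[2:5]]); h=int(sys.argv[5]) if len(sys.argv)>5 else 60
o=[]
for c in("scene","top"):
    f=r.grab_frame(c);p=proj(f,X).astype(int);x0=np.clip(p[0]-h,0,640-2*h);y0=np.clip(p[1]-h,0,480-2*h)
    o.append(cv2.resize(f['img'][y0:y0+2*h,x0:x0+2*h],(400,400),interpolation=cv2.INTER_CUBIC))
    print(c,'crop',x0,y0,'scale',400/2/h)
cv2.imwrite(f"pics/{n}.png",np.hstack(o)); st()
E
python3 look.py b1 500 -235 40
```

```text
scene crop 148 200 scale 3.3333333333333335
top crop 388 198 scale 3.3333333333333335
4.05 [ 479.  -243.9   14.1] [ 3.141e+00 -1.000e-03  3.700e-01] F [-0.6  0.1 -0.2] op 0.997 q [-0.47  0.52  1.97 -0.    0.65  0.73]
```

View pics/b1.png

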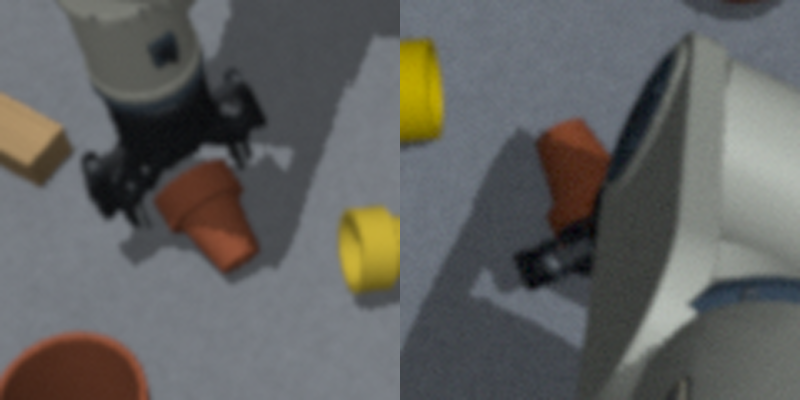

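The fingers straddle the mouth end of the collar. Closing gently.

Emit:
move_arm:
  targets: [0.7, 0, 0, 0, 0, 0.6, 0, 0, 0, 0, 0.5, 0, 0, 0, 0, 0.3, 0, 0, 0, 0, 0.3, 0, 0, 0, 0, 0.3, 0, 0, 0, 0]
  squeeze: 20

```text
clock: 4.65
eef_pos: [478.6, -243.9, 13.7]
tcp_rot: [3.141, -0.0, 0.37]
contact_force: [-2.4, 1.0, 6.3]
opening: 0.773
```

```bash
python3 look.py b2 500 -235 40
```

```text
scene crop 148 200 scale 3.3333333333333335
top crop 388 198 scale 3.3333333333333335
4.75 [ 478.6 -243.9   13.7] [ 3.141 -0.     0.37 ] F [-1.2  0.9  6. ] op 0.777 q [-0.47  0.53  1.97  0.    0.65  0.73]
```

View pics/b2.png

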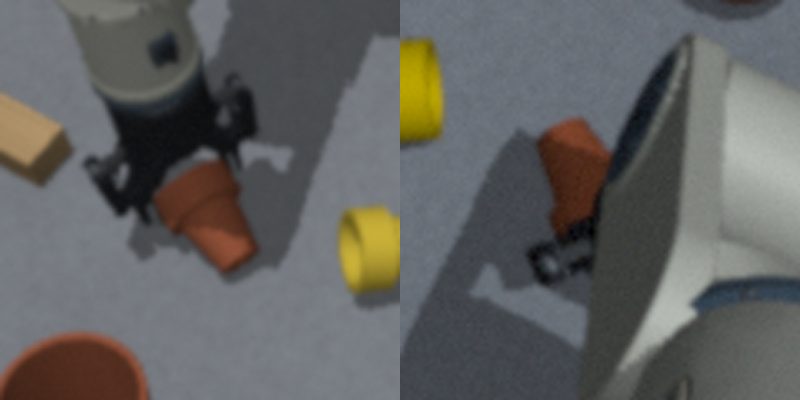

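Emit:
move_arm:
  targets: [0.3, 0, 0, -0.5, 0, 0.3, 0, 0, -1, 0, 0.3, 0, 0, -2, 0, 0.3, 0, 0, -3, 0, 0.3, 0, 0, -4, 0, 0.3, 0, 0, -5, 0, 0.3, 0, 0, -6, 0, 0.3, 0, 0, -7, 0, 0.3, 0, 0, -7, 0, 0.3, 0, 0, -7, 0]

```text
clock: 5.75
eef_pos: [478.5, -243.8, 83.5]
tcp_rot: [3.141, -0.0, 0.37]
contact_force: [-0.2, -0.2, -1.4]
opening: 0.772
```

```bash
python3 look.py b3 490 -240 110
```

```text
scene crop 141 183 scale 3.3333333333333335
top crop 398 199 scale 3.3333333333333335
5.85 [ 478.1 -243.6   82.9] [-3.141  0.     0.37 ] F [ 0.4  1.1 -1.9] op 0.773 q [-0.47  0.41  1.94  0.    0.79  0.73]
```

View pics/b3.png

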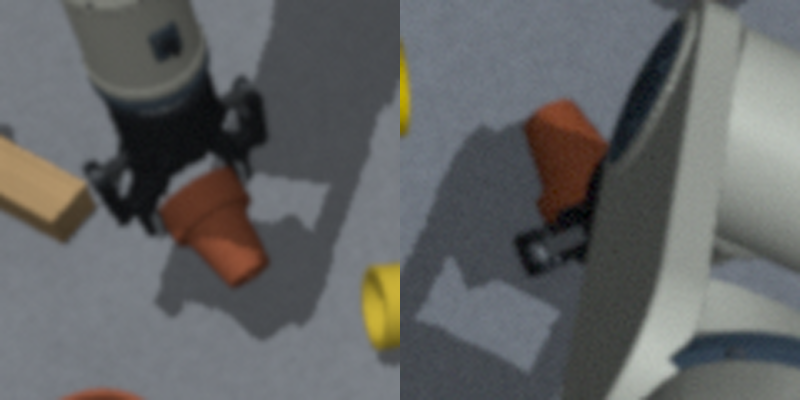

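It lifted with only a little swing. A vertical up-and-down shake raises effective gravity, so I'll try it to ratchet the pot towards hanging upright.

Emit:
move_arm:
  targets: [0.3, 0, 0, -5, 0, 0.3, 0, 0, -5, 0, 0.3, 0, 0, 0, 0, 0.3, 0, 0, -5, 0, 0.3, 0, 0, 0, 0, 0.3, 0, 0, -5, 0, 0.3, 0, 0, 0, 0, 0.3, 0, 0, 0, 0]

```text
clock: 6.65
eef_pos: [475.9, -242.5, 79.2]
tcp_rot: [-3.137, 0.004, 0.37]
contact_force: [-0.6, 0.3, -1.6]
opening: 0.771
```

```bash
python3 look.py b4 490 -240 110
```

```text
scene crop 141 183 scale 3.3333333333333335
top crop 398 199 scale 3.3333333333333335
6.75 [ 477.5 -243.3   82.4] [-3.139e+00  2.000e-03  3.700e-01] F [ 0.1 -0.1 -0.9] op 0.768 q [-0.47  0.41  1.94 -0.    0.79  0.73]
```

View pics/b4.png

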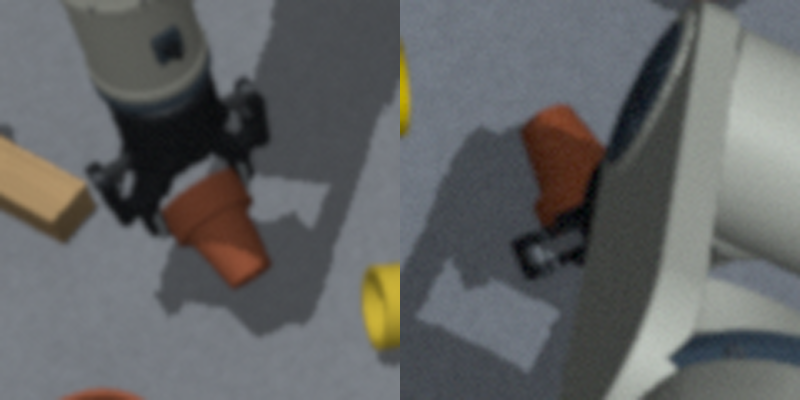

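Emit:
move_arm:
  targets: [0.3, 0, 0, 1, 0, 0.3, 0, 0, 2, 0, 0.3, 0, 0, 3, 0, 0.4, 0, 0, 3, 0, 0.45, 0, 0, 3, 0, 0.48, 0, 0, 3, 0, 0.5, 0, 0, 3, 0, 0.5, 0, 0, 3, 0]

```text
clock: 7.55
eef_pos: [478.6, -243.8, 53.6]
tcp_rot: [3.141, -0.0, 0.37]
contact_force: [0.1, -0.0, -1.8]
opening: 0.772
```

```bash
python3 look.py b5 490 -240 90
```

```text
scene crop 142 187 scale 3.3333333333333335
top crop 396 200 scale 3.3333333333333335
7.65 [ 478.6 -243.8   53.5] [ 3.141 -0.     0.37 ] F [ 0.7 -0.3 -0.8] op 0.772 q [-0.47  0.46  1.95 -0.    0.73  0.73]
```

View pics/b5.png

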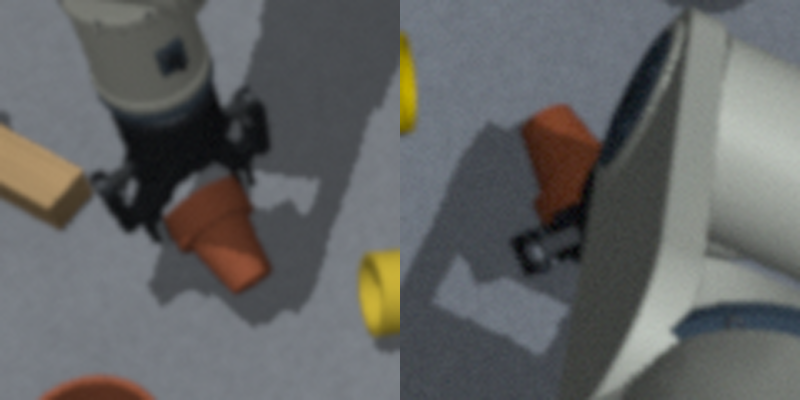

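Emit:
move_arm:
  targets: [0.52, 0, 0, 0, 0, 0.53, 0, 0, 0, 0, 0.54, 0, 0, 0, 0]

```text
clock: 7.95
eef_pos: [478.4, -243.8, 53.3]
tcp_rot: [3.142, -0.0, 0.37]
contact_force: [0.2, -0.4, -2.3]
opening: 0.772
```

```bash
python3 look.py b6 490 -240 90
```

```text
scene crop 142 187 scale 3.3333333333333335
top crop 396 200 scale 3.3333333333333335
8.05 [ 478.4 -243.7   53.3] [-3.142  0.     0.37 ] F [ 0.5  0.  -1.5] op 0.769 q [-0.47  0.46  1.95 -0.    0.73  0.73]
```

View pics/b6.png

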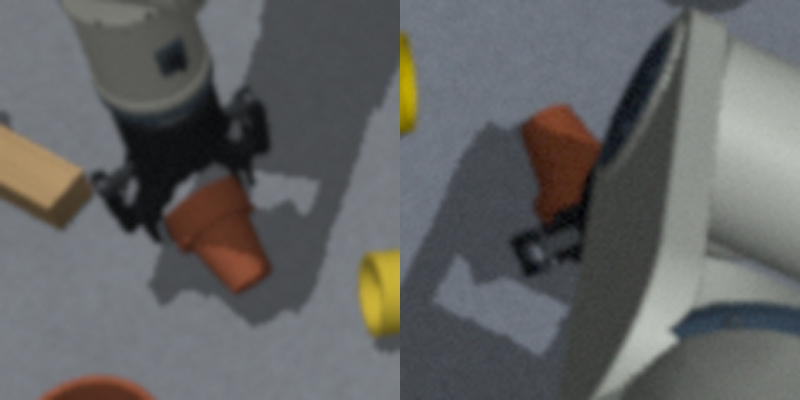

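```bash
cat > tilt.py <<'E'
from h import *
h=np.radians(201.2)
s=r.sense(); e=s['eef_pos']
for c in("scene","top"):
    f=r.grab_frame(c)
    for t in("fallen_pot","fallen_rim"):
        print(c,t,[(round(d['conf'],2),d['position'].round(0) if hasattr(d['position'],'round') else d['position']) for d in r.mark_of(f,t) if np.hypot(d['position'][0]-e[0],d['position'][1]-e[1])<110])
    for d in r.outline_of(f,"fallen_pot"):
        m=d['region'];ys,xs=np.nonzero(m);p=proj(f,[e[0],e[1],e[2]+20])
        if np.hypot(xs.mean()-p[0],ys.mean()-p[1])>50: continue
        best=[]
        for tl in range(15,100,5):
          for sg in(68,72,76):
            ax=np.array([np.cos(h)*np.cos(np.radians(tl)),np.sin(h)*np.cos(np.radians(tl)),np.sin(np.radians(tl))])
            O=np.array([e[0],e[1],e[2]+26])-ax*sg; mm=hullmask(f,O,ax,np.array([-np.sin(h),np.cos(h),0]))>.5
            # outside-of-model pixels count full, model pixels not in mask count less (occlusion)
            best.append(((m&~mm).sum()+.3*(mm&~m).sum(),tl,sg))
        print(c,len(xs),sorted(best)[:5])
E
python3 tilt.py
```

```text
scene fallen_pot [(0.84, [543.8, -217.3, 50.2])]
scene fallen_rim [(0.62, [481.4, -240.7, 81.2])]
scene 689 [(np.float64(17.3), 25, 76), (np.float64(18.6), 20, 76), (np.float64(26.0), 45, 76), (np.float64(31.599999999999998), 15, 76), (np.float64(34.3), 40, 76)]
top fallen_pot [(0.75, [546.9, -216.7, 50.9])]
top fallen_rim [(0.75, [482.0, -244.8, 78.2])]
top 498 [(np.float64(202.79999999999998), 15, 76), (np.float64(214.7), 20, 76), (np.float64(238.6), 25, 76), (np.float64(260.1), 15, 72), (np.float64(266.4), 20, 72)]
```

Emit:
move_arm:
  targets: [0.54, 0, 0, 1, 0, 0.54, 0, 0, 2, 0, 0.54, 0, 0, 3, 0, 0.54, 0, 0, 3.2, 0, 0.545, 0, 0, 3.2, 0, 0.55, 0, 0, 3.2, 0, 0.55, 0, 0, 3.2, 0]

```text
clock: 9.15
eef_pos: [478.7, -243.9, 21.6]
tcp_rot: [3.141, -0.0, 0.37]
contact_force: [-0.4, -0.0, -0.1]
opening: 0.779
```

```bash
python3 tilt.py; python3 look.py b7 490 -240 40
```

```text
scene fallen_pot [(0.89, [545.4, -217.6, 21.0])]
scene fallen_rim [(0.62, [476.8, -239.2, 49.3])]
scene 618 [(np.float64(15.7), 25, 76), (np.float64(23.099999999999998), 40, 76), (np.float64(23.4), 20, 76), (np.float64(28.9), 45, 76), (np.float64(32.6), 30, 76)]
top fallen_pot [(0.89, [547.3, -216.0, 18.7])]
top fallen_rim [(0.92, [481.4, -244.8, 47.2])]
top 455 [(np.float64(205.4), 20, 76), (np.float64(211.29999999999998), 15, 76), (np.float64(218.2), 25, 76), (np.float64(248.7), 30, 76), (np.float64(257.0), 15, 72)]
scene crop 146 197 scale 3.3333333333333335
top crop 390 202 scale 3.3333333333333335
9.65 [ 478.5 -243.8   21.3] [ 3.142 -0.     0.37 ] F [-0.8  0.4 -1.2] op 0.775 q [-0.47  0.51  1.97 -0.    0.66  0.73]
```

View pics/b7.png

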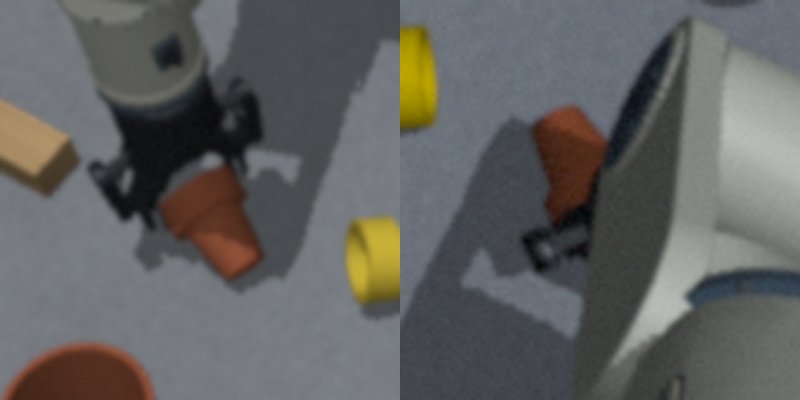

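Emit:
move_arm:
  targets: [0.553, 0, 0, 0, 0, 0.556, 0.1, 0, -0.3, 0, 0.556, 0.3, 0, -0.6, 0, 0.556, 0.5, 0, -0.9, 0, 0.556, 0.8, 0, -1.2, 0, 0.556, 1.1, 0, -1.5, 0, 0.556, 1.1, 0, -1.5, 0]

```text
clock: 10.35
eef_pos: [489.5, -239.8, 36.9]
tcp_rot: [3.141, -0.001, 0.371]
contact_force: [0.2, -0.4, -0.1]
opening: 0.776
```

```bash
python3 tilt.py; python3 look.py b8 490 -240 40
```

```text
scene fallen_pot [(0.96, [544.7, -220.2, 12.5])]
scene fallen_rim [(0.89, [489.4, -233.6, 64.5])]
scene 582 [(np.float64(21.599999999999998), 35, 76), (np.float64(24.8), 30, 76), (np.float64(31.2), 40, 76), (np.float64(33.5), 25, 76), (np.float64(37.5), 45, 76)]
top fallen_pot [(0.57, [548.6, -217.4, 10.5])]
top fallen_rim [(0.93, [491.3, -241.1, 60.6])]
top 389 [(np.float64(231.7), 35, 76), (np.float64(236.29999999999998), 40, 76), (np.float64(241.9), 30, 76), (np.float64(248.79999999999998), 25, 76), (np.float64(253.0), 20, 76)]
scene crop 146 197 scale 3.3333333333333335
top crop 390 202 scale 3.3333333333333335
10.85 [ 488.6 -239.8   36.2] [-3.141  0.     0.37 ] F [ 0.  -0.4 -0.6] op 0.773 q [-0.46  0.49  1.94 -0.    0.7   0.74]
```

View pics/b8.png

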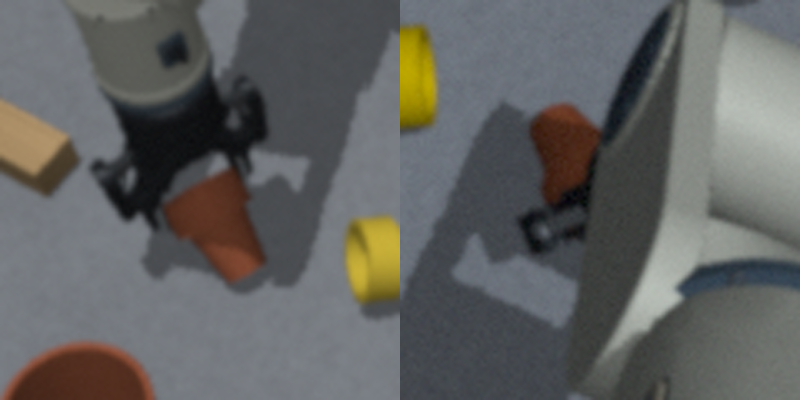

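Light grip works: the pot now tilts about 41° with its foot on the bench. Continuing the arc.

Emit:
move_arm:
  targets: [0.556, 0.5, 0, -0.4, 0, 0.556, 1, 0, -0.7, 0, 0.556, 1.6, 0, -1, 0, 0.556, 2.2, 0, -1.2, 0, 0.556, 2.7, 0, -1.3, 0, 0.556, 3.2, 0, -1.4, 0, 0.556, 3.2, 0, -1.4, 0]

```text
clock: 11.55
eef_pos: [519.4, -228.0, 50.5]
tcp_rot: [3.141, -0.001, 0.371]
contact_force: [-0.9, 0.7, 1.4]
opening: 0.776
```

```bash
python3 tilt.py; python3 look.py b9 510 -230 40
```

```text
scene fallen_pot [(0.6, [549.1, -213.4, 7.3]), (0.52, [519.4, -225.8, 79.7])]
scene fallen_rim []
scene 669 [(np.float64(28.0), 60, 76), (np.float64(31.099999999999998), 65, 76), (np.float64(41.3), 55, 76), (np.float64(43.3), 55, 72), (np.float64(44.9), 60, 72)]
top fallen_pot [(0.54, [553.0, -217.5, 3.6])]
top fallen_rim [(0.52, [519.8, -227.3, 78.7])]
top 181 [(np.float64(260.9), 60, 76), (np.float64(267.1), 65, 76), (np.float64(272.8), 55, 76), (np.float64(276.2), 60, 72), (np.float64(276.59999999999997), 50, 76)]
scene crop 151 202 scale 3.3333333333333335
top crop 385 193 scale 3.3333333333333335
12.05 [ 518.4 -228.2   50.2] [-3.141  0.     0.37 ] F [-0.5  1.1 -0.3] op 0.777 q [-0.42  0.5   1.89  0.    0.75  0.78]
```

View pics/b9.png

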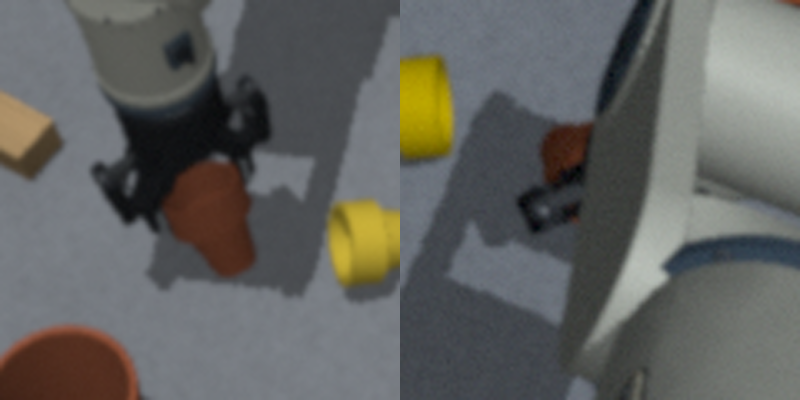

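Emit:
move_arm:
  targets: [0.556, 0.5, 0, -0.1, 0, 0.556, 1, 0, -0.2, 0, 0.556, 1.5, 0, -0.2, 0, 0.556, 2, 0, -0.2, 0, 0.556, 2.5, 0, -0.1, 0, 0.556, 2.9, 0, 0, 0, 0.556, 3.2, 0, 0, 0, 0.556, 3.2, 0, 0, 0]

```text
clock: 12.85
eef_pos: [548.7, -216.4, 50.1]
tcp_rot: [-3.142, 0.0, 0.371]
contact_force: [0.6, -0.3, 0.5]
opening: 0.777
```

```bash
python3 tilt.py; python3 look.py b10 530 -220 40
```

```text
scene fallen_pot [(0.96, [552.5, -214.6, -0.0])]
scene fallen_rim [(0.72, [552.8, -212.4, 79.0]), (0.63, [583.2, -132.0, 42.0])]
scene 687 [(np.float64(890.4), 30, 72), (np.float64(891.3), 95, 76), (np.float64(892.2), 30, 76), (np.float64(892.8), 30, 68), (np.float64(894.3), 95, 72)]
scene 545 [(np.float64(53.8), 85, 76), (np.float64(60.3), 90, 76), (np.float64(61.5), 80, 76), (np.float64(64.4), 85, 72), (np.float64(65.39999999999999), 75, 76)]
top fallen_pot [(0.41, [549.8, -210.0, -0.2])]
top fallen_rim [(0.65, [581.2, -130.6, 40.7]), (0.41, [556.4, -211.9, 78.2])]
top 48 [(np.float64(270.3), 80, 76), (np.float64(272.3), 85, 76), (np.float64(272.7), 75, 76), (np.float64(273.9), 75, 72), (np.float64(275.59999999999997), 80, 72)]
scene crop 156 208 scale 3.3333333333333335
top crop 380 184 scale 3.3333333333333335
13.35 [ 548.2 -216.6   50.3] [-3.141  0.     0.37 ] F [-1.8  0.5 -0.4] op 0.778 q [-0.38  0.52  1.84 -0.    0.78  0.82]
```

View pics/b10.png

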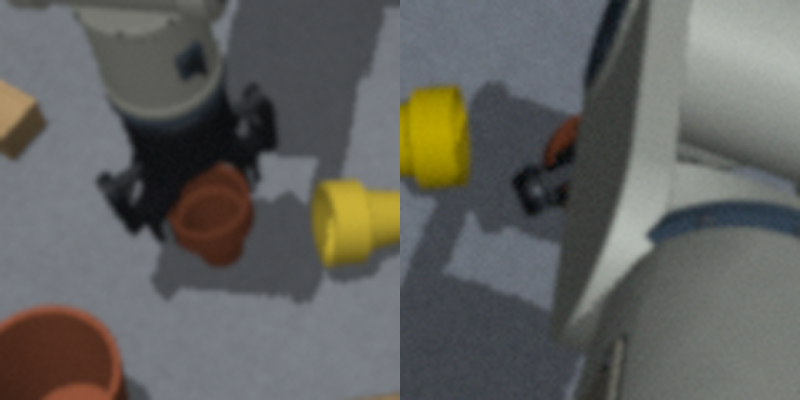

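It is upright and its foot is on the bench. Opening slowly, then rising straight up.

Emit:
move_arm:
  targets: [0.6, 0, 0, 0, 0, 0.7, 0, 0, 0, 0, 0.9, 0, 0, 0, 0, 1, 0, 0, 0, 0, 1, 0, 0, -2, 0, 1, 0, 0, -5, 0, 1, 0, 0, -9, 0, 1, -5, 0, -12, 0, 1, -10, 0, -12, 0, 1, -15, 0, -12, 0]

```text
clock: 14.35
eef_pos: [414.7, -268.8, 171.5]
tcp_rot: [3.139, -0.002, 0.372]
contact_force: [-0.6, -1.6, 0.5]
opening: 0.999
```

```bash
cat > fit.py <<'E'
from h import *
from scipy.optimize import minimize
import sys
# standing fits: fallen pot upright; twin in crate; print marks
a=r.grab_frame("scene");b=r.grab_frame("top")
for f,n in((a,'s'),(b,'t')):
    for t in("fallen_pot","fallen_rim","standing_pot","standing_rim","crate","jar"):
        print(n,t,[(round(d['conf'],2),[round(float(x)) for x in d['position']]) for d in r.mark_of(f,t)])
def up(x,y): return np.array([x,y,0.]),np.array([0,0,1.]),np.array([1.,0,0])
fs=[]
for f in(a,b):
    ctr=proj(f,[552,-213,40]); cand=[d for t in("fallen_pot","standing_pot") for d in r.outline_of(f,t)]
    cand=[d for d in cand if np.hypot(*(np.array(np.nonzero(d['region'])).mean(1)[::-1]-ctr))<15]
    print([ (round(d['conf'],2),d['region'].sum()) for d in cand])
    if cand: fs.append((f,cand[0]['region'].astype(float)))
def cost(v,fs): return sum(np.abs(hullmask(f,*up(*v))-m).sum()/m.sum() for f,m in fs)
for g in (fs,)+tuple([x] for x in fs):
    s=minimize(cost,[552,-213],args=(g,),method='Nelder-Mead',options=dict(initial_simplex=[[552,-213],[558,-213],[552,-207]],xatol=.1,fatol=1e-4)); print(s.x,s.fun)
cv2.imwrite('pics/'+sys.argv[1]+'_s.png',a['img']);cv2.imwrite('pics/'+sys.argv[1]+'_t.png',b['img'])
E
python3 fit.py c1;python3 look.py c1 552 -213 40; python3 -c "
from h import *
st()"
```

```text
s fallen_pot [(0.8, [574, -60, 18]), (0.63, [550, -218, 0])]
s fallen_rim [(0.91, [583, -132, 40]), (0.84, [550, -213, 77])]
s standing_pot [(0.72, [504, 323, 9]), (0.58, [502, 445, 0]), (0.44, [552, -214, 79])]
s standing_rim [(0.81, [499, 445, 78]), (0.68, [503, 321, 89])]
s crate [(0.98, [500, 266, 0])]
s jar [(0.72, [773, 124, -1]), (0.53, [508, 210, 4])]
t fallen_pot [(0.65, [553, -211, 0])]
t fallen_rim [(0.88, [579, -134, 43]), (0.8, [556, -216, 76])]
t standing_pot [(0.79, [505, 323, 6]), (0.65, [496, 445, 0])]
t standing_rim [(0.81, [507, 325, 87]), (0.79, [493, 446, 75])]
t crate [(0.87, [505, 266, 1]), (0.64, [506, 325, 87])]
t jar [(0.64, [500, 208, 5])]
[(0.8, np.int64(596))]
[(0.58, np.int64(866)), (0.44, np.int64(878))]
[ 552.45669919 -213.95916116] 0.2275424595493451
[ 550.24145508 -216.13037109] 0.15986971969996053
[ 552.56275463 -213.43807411] 0.06471946746365984
scene crop 160 214 scale 3.3333333333333335
top crop 376 174 scale 3.3333333333333335
15.35 [ 415.3 -268.3  170.2] [3.142 0.    0.37 ] F [ 0.4 -0.6 -0.3] op 0.999 q [-0.58  0.22  1.97 -0.    0.95  0.62]
15.35 [ 415.3 -268.3  170.2] [3.142 0.    0.37 ] F [ 0.4 -0.6 -0.3] op 0.999 q [-0.58  0.22  1.97 -0.    0.95  0.62]
```

View pics/c1.png

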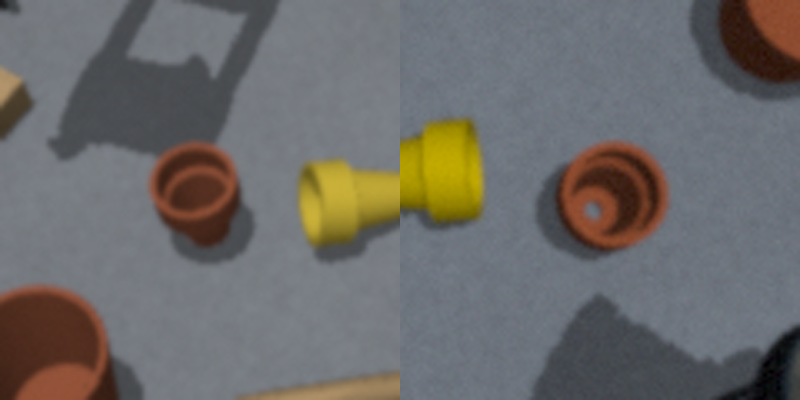

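The pot stands upright, released. Now measuring the twin's rim precisely.

```bash
cat > ov.py <<'E'
from h import *
import sys
def ring(f,im,c,rr,sc,x0,y0,col):
    p=[(proj(f,[c[0]+rr*np.cos(t),c[1]+rr*np.sin(t),c[2]])-[x0,y0]+.5)*sc for t in np.linspace(0,6.3,80)]
    cv2.polylines(im,[np.array(p).round().astype(int)],True,col,1)
def draw(f,X,rings,h=40,sc=10,n=None):
    p=proj(f,X).astype(int);x0,y0=p-h
    im=cv2.resize(f['img'][y0:y0+2*h,x0:x0+2*h],None,fx=sc,fy=sc,interpolation=cv2.INTER_CUBIC)
    for c,rr,col in rings: ring(f,im,c,rr,sc,x0,y0,col)
    return im
E
python3 - <<'E'
from ov import *
a=r.grab_frame("scene");b=r.grab_frame("top")
c=[504.5,323,86]
o=[cv2.resize(draw(f,c,[(c,34,(255,255,0)),(c,28,(255,0,0))],h=25,sc=16),(400,400)) for f in(a,b)]
q=[552,-214.8,78]
o2=[cv2.resize(draw(f,q,[(q,34,(255,255,0)),(q,28,(255,0,0))],h=25,sc=16),(400,400)) for f in(a,b)]
cv2.imwrite('pics/d1.png',cv2.resize(np.vstack([np.hstack(o),np.hstack(o2)]),(600,600)))
E
```

```text
(no output)
```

View pics/d1.png

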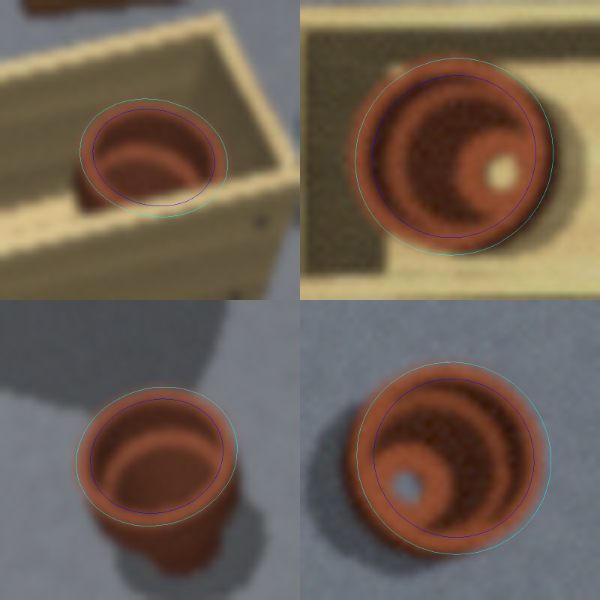

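```bash
cat > rim.py <<'E'
from h import *
from scipy.optimize import minimize
from scipy.ndimage import map_coordinates
T=np.linspace(0,2*np.pi,180,endpoint=False)
def samp(f,x,y,z,rr,T=T):
    P=np.stack([x+rr*np.cos(T),y+rr*np.sin(T),np.full_like(T,z)],1)
    c=P@f['world_to_cam'][:3,:3].T+f['world_to_cam'][:3,3];u=c@f['K'].T;u=u[:,:2]/u[:,2:]
    return map_coordinates(f['g'],[u[:,1],u[:,0]],order=1)
def prep(f):
    i=cv2.GaussianBlur(f['img'],(0,0),.6).astype(float); f['g']=i[...,2]; f['red']=i[...,2]-i[...,1]; return f
def score(v,f,z):
    # redness contrast: outer edge in (redness at 32.5 - at 35.5), inner edge brightness (29.5 - 26.5)
    f=dict(f); s=0
    f['g']=f['red']; s+=np.clip(samp(f,*v,z,32.3)-samp(f,*v,z,35.5),-40,60).mean()
    s+=np.clip(samp(f,*v,z,29.7)-samp(f,*v,z,26.3),-40,60).mean()
    return -s
def fit(fs,v0,z):
    g=lambda v:sum(score(v,f,z) for f in fs)
    return minimize(g,v0,method='Nelder-Mead',options=dict(initial_simplex=[v0,[v0[0]+4,v0[1]],[v0[0],v0[1]+4]],xatol=.05,fatol=1e-3))
def both(v0,z):
    a=prep(r.grab_frame("scene"));b=prep(r.grab_frame("top"))
    for n,fs in(('both',[a,b]),('scene',[a]),('top',[b])):
        s=fit(fs,v0,z);print(n,s.x.round(2),round(s.fun,1))
E
python3 -c "
from rim import *
both([504,323],86);both([552,-214.8],78)"
```

```text
both [505.61 324.66] -44.9
scene [506.39 322.31] -14.7
top [505.56 325.43] -35.3
both [ 552.38 -213.66] -60.1
scene [ 552.92 -215.49] -26.8
top [ 552.07 -212.46] -41.0
```

```bash
python3 -c "
from h import *
print(go([552.4,-245,140],0))"
```

```text
(array([13.63,  2.79,  3.02]), np.float64(21.20868206120616))
```

Emit:
move_arm:
  targets: [-0.4, 4.5, 0.9, 0, 8, -0.4, 9, 1.8, 0, 16, -0.4, 13.6, 2.8, 1, 21.2, -0.4, 13.6, 2.8, 2, 21.2, -0.4, 13.6, 2.8, 3, 21.2, -0.4, 13.6, 2.8, 3, 21.2, -0.4, 13.6, 2.8, 3, 21.2]
  squeeze: 40

```text
clock: 16.35
eef_pos: [550.9, -245.3, 140.0]
tcp_rot: [-3.141, 0.001, -0.0]
contact_force: [0.0, 0.1, 0.2]
opening: 0.303
```

```bash
python3 -c "
from h import *
st();print(go([552.4,-245,54],0))"; python3 look.py e1 552 -230 90;
```

```text
16.35 [ 550.9 -245.3  140. ] [-3.141e+00  1.000e-03 -0.000e+00] F [0.  0.1 0.2] op 0.303 q [-0.42  0.42  1.76 -0.    0.96  1.15]
(array([ 0.16, -0.03,  8.6 ]), np.float64(-0.006783197197677282))
scene crop 150 206 scale 3.3333333333333335
top crop 389 170 scale 3.3333333333333335
16.45 [ 551.7 -245.6  140.9] [ 3.141 -0.    -0.   ] F [ 0.7 -0.1 -0.6] op 0.297 q [-0.42  0.42  1.76 -0.    0.96  1.15]
```

View pics/e1.png

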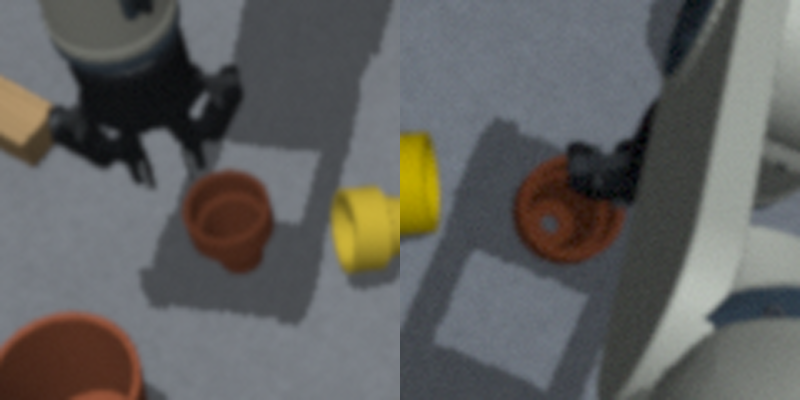

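Emit:
move_arm:
  targets: [-0.4, 0, 0, 2, 0, -0.4, 0, 0, 4, 0, -0.4, 0, 0, 5, 0, -0.4, 0, 0, 6, 0, -0.4, 0, 0, 6, 0]

```text
clock: 16.95
eef_pos: [551.6, -245.0, 79.5]
tcp_rot: [-3.141, 0.001, 0.0]
contact_force: [-1.1, -0.4, -1.2]
opening: 0.302
```

```bash
python3 look.py e2 552 -230 70; python3 -c "
from h import *
print(go([552.4,-245,54],0))"
```

```text
scene crop 152 210 scale 3.3333333333333335
top crop 387 172 scale 3.3333333333333335
17.05 [ 552.5 -245.3   80.7] [ 3.141 -0.     0.   ] F [-0.6 -0.2 -0.6] op 0.294 q [-0.42  0.5   1.79 -0.    0.85  1.15]
(array([-0.01, -0.04,  2.67]), np.float64(0.006960408463271506))
```

View pics/e2.png

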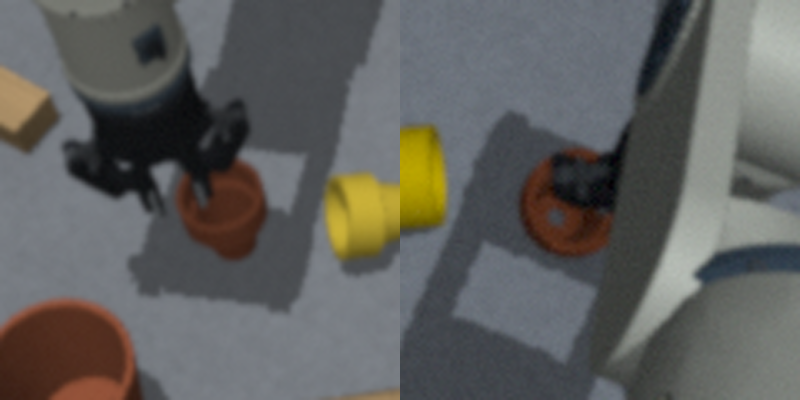

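Good alignment: the inner finger is over the mouth and the outer one is outside. Next: descend and close on the wall.

Emit:
move_arm:
  targets: [-0.4, 0, 0, 1, 0, -0.4, 0, 0, 2, 0, -0.4, 0, 0, 2.6, 0, -0.4, 0, 0, 2.6, 0, -0.6, 0, 0, 2.6, 0, -0.75, 0, 0, 2.6, 0, -0.85, 0, 0, 2.6, 0, -1, 0, 0, 2.6, 0, -1, 0, 0, 2.6, 0, -1, 0, 0, 2.6, 0]

```text
clock: 18.05
eef_pos: [552.4, -245.3, 54.6]
tcp_rot: [3.141, -0.001, 0.0]
contact_force: [-0.7, -0.8, 4.0]
opening: 0.067
```

```bash
python3 look.py e3 552 -230 50; python3 tilt.py | grep fallen
```

```text
scene crop 153 214 scale 3.3333333333333335
top crop 385 173 scale 3.3333333333333335
18.15 [ 552.4 -245.3   54.6] [ 3.141e+00 -1.000e-03  0.000e+00] F [-0.6 -0.   5.9] op 0.068 q [-0.42  0.53  1.8  -0.    0.8   1.15]
scene fallen_pot [(0.82, [549.8, -213.2, -0.1])]
scene fallen_rim [(0.68, [550.4, -214.3, 80.3])]
top fallen_pot [(0.91, [552.0, -215.9, -1.5])]
top fallen_rim [(0.6, [554.1, -216.6, 78.4])]
```

View pics/e3.png

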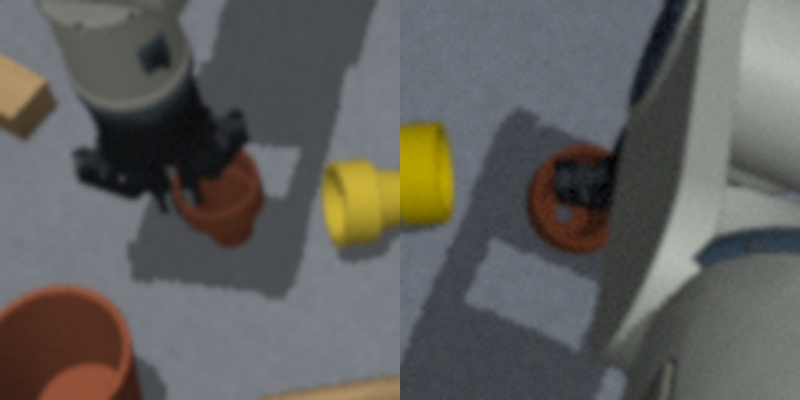

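Emit:
move_arm:
  targets: [-1, 0, 0, -0.3, 0, -1, 0, 0, -1, 0, -1, 0, 0, -2.5, 0, -1, 0, 0, -5, 0, -1, 0, 0, -8, 0, -1, 0, 0, -11, 0, -1, 0, 0, -14, 0, -1, 0, 0, -16.5, 0, -1, 0, 0, -16.5, 0, -1, 0, 0, -16.5, 0]

```text
clock: 19.55
eef_pos: [552.2, -245.1, 219.9]
tcp_rot: [3.141, -0.001, 0.0]
contact_force: [-0.2, -0.7, -2.4]
opening: 0.069
```

```bash
python3 look.py e4 552 -220 200; python3 tilt.py | grep fallen; python3 -c "
from h import *
print(go([506,293,220],0))"
```

```text
scene crop 147 182 scale 3.3333333333333335
top crop 397 161 scale 3.3333333333333335
19.65 [ 551.4 -244.7  218.1] [-3.141e+00  2.000e-03  0.000e+00] F [ 0.2 -0.6 -1.5] op 0.072 q [-0.42  0.33  1.69  0.    1.12  1.15]
scene fallen_pot [(0.68, [547.1, -213.2, 163.0])]
scene fallen_rim [(0.83, [547.9, -212.4, 244.4])]
top fallen_pot [(0.76, [550.3, -207.9, 161.1])]
top fallen_rim [(0.75, [551.2, -218.1, 239.0])]
(array([ -4.6 , -53.81,  -0.1 ]), np.float64(0.014280095708642193))
```

View pics/e4.png

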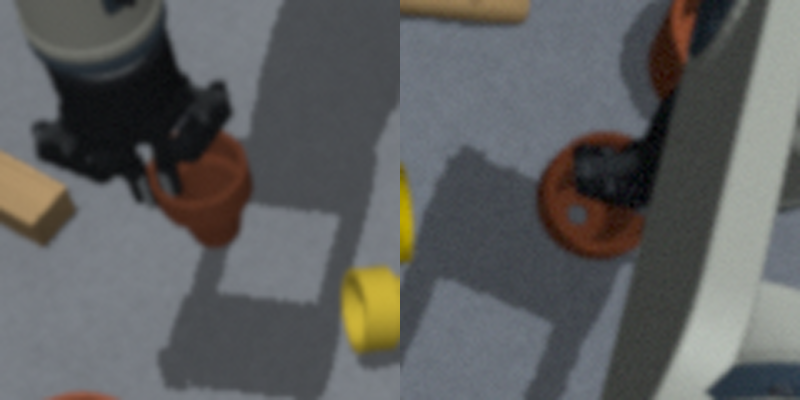

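Emit:
move_arm:
  targets: [-1, -0.2, -2, 0, 0, -1, -0.5, -6, 0, 0, -1, -0.9, -10.5, 0, 0, -1, -1.3, -15, 0, 0, -1, -1.7, -19.5, 0, 0, -1, -2.1, -24, 0, 0, -1, -2.5, -28.5, 0, 0, -1, -2.9, -33, 0, 0, -1, -3.3, -37.5, 0, 0, -1, -3.7, -42, 0, 0]

```text
clock: 21.05
eef_pos: [513.9, 177.3, 219.4]
tcp_rot: [-3.141, -0.0, 0.0]
contact_force: [0.2, 1.1, -1.1]
opening: 0.07
```

Emit:
move_arm:
  targets: [-1, -0.4, -4, 0, 0, -1, -0.6, -7, 0, 0, -1, -0.8, -9.5, 0, 0, -1, -0.9, -11, 0, 0, -1, -0.9, -11.8, 0, 0, -1, -0.9, -11.8, 0, 0, -1, -0.9, -11.8, 0, 0]

```text
clock: 21.75
eef_pos: [506.0, 292.0, 219.1]
tcp_rot: [3.141, 0.0, -0.0]
contact_force: [0.4, 0.1, -1.1]
opening: 0.069
```

```bash
python3 look.py f1 506 310 150 70; python3 tilt.py | grep fallen; python3 -c "
from h import *
print(go([506,293,220],0))"
```

```text
scene crop 335 120 scale 2.857142857142857
top crop 111 187 scale 2.857142857142857
21.85 [506.2 291.8 219.2] [ 3.141e+00  0.000e+00 -1.000e-03] F [ 0.4 -0.6 -0.4] op 0.07 q [ 0.52  0.3   1.73 -0.    1.1   2.09]
scene fallen_pot [(0.84, [504.9, 322.0, 161.5])]
scene fallen_rim [(0.77, [506.4, 324.3, 244.2]), (0.39, [505.2, 321.5, 164.0])]
top fallen_pot [(0.22, [502.6, 208.4, 7.1])]
top fallen_rim []
(array([-0.02, -0.03, -0.08]), np.float64(-0.0038407253265688723))
```

View pics/f1.png

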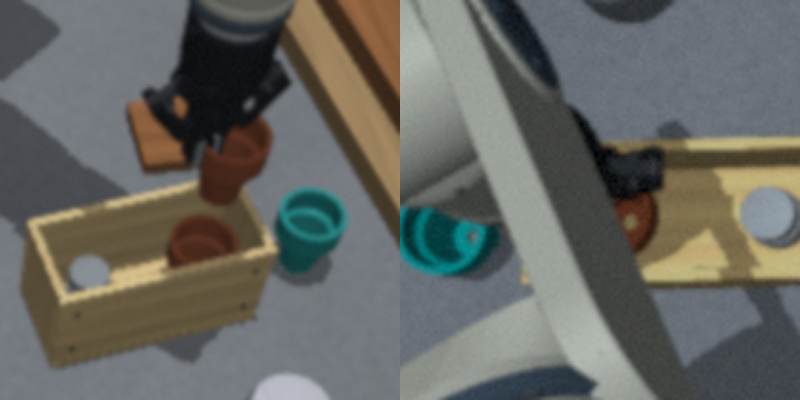

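```bash
cat > held.py <<'E'
from rim import *
from ov import *
import sys
a=prep(r.grab_frame("scene"));s=r.sense();e=s['eef_pos']
dx,dy=0.1,30.8
c=np.array([e[0]+dx,e[1]+dy,e[2]-54.6])
f=fit([a],[c[0],c[1]],c[2]+78); print('rim fit scene',f.x-e[:2],f.fun)
t=fit([a],[506,322.5],86); print('twin scene',t.x,t.fun)
cols=(255,255,0)
rings=[(c+[0,0,78],34,cols),(c+[0,0,78],28,(255,0,0)),(c+[0,0,50],34,cols),(c,18,(0,255,0)),([506.2,322.3,86],34,(255,255,255)),([506.2,322.3,86],28,(255,255,255))]
cv2.imwrite(sys.argv[1],cv2.resize(draw(a,[e[0],e[1]+25,(e[2]+30+86)/2],rings,h=35,sc=20),(600,600),interpolation=cv2.INTER_AREA))
E
python3 held.py pics/g1.png
```

```text
rim fit scene [ 0.91575572 27.95575194] -6.802539569926099
twin scene [507.26629204 322.10613191] -5.812341798792381
```

View pics/g1.png

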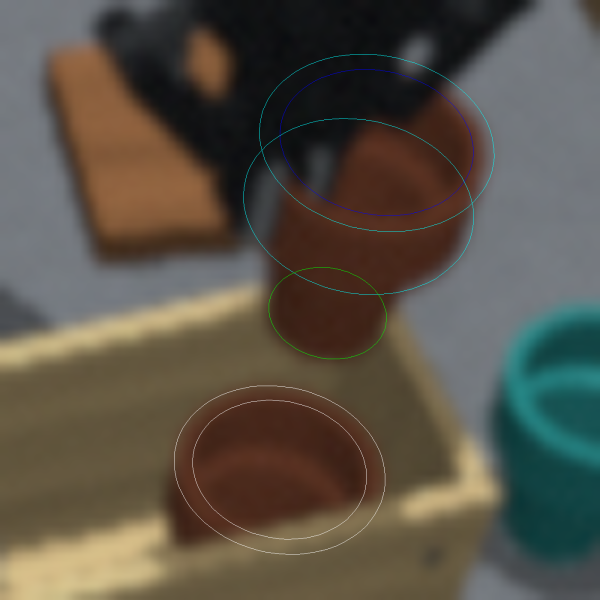

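Emit:
move_arm:
  targets: [-1, 0, -0.1, 1, 0, -1, 0, -0.1, 3, 0, -1, 0, -0.1, 5, 0, -1, 0, -0.1, 7, 0, -1, 0, -0.1, 8, 0, -1, 0, -0.1, 9, 0, -1, 0, -0.1, 10, 0, -1, 0, -0.1, 10.5, 0, -1, 0, -0.1, 10.5, 0]

```text
clock: 23.2
eef_pos: [505.9, 293.7, 113.7]
tcp_rot: [3.141, 0.001, 0.0]
contact_force: [0.7, -0.6, -2.7]
opening: 0.072
```

```bash
python3 look.py h1 506 318 115 45; python3 held.py pics/h1o.png
```

```text
scene crop 361 153 scale 4.444444444444445
top crop 136 214 scale 4.444444444444445
23.3 [506.4 294.  114.6] [-3.141 -0.     0.   ] F [-0.5 -0.1 -1.5] op 0.069 q [0.52 0.43 1.82 0.   0.9  2.09]
rim fit scene [ 1.12057791 28.5344234 ] -5.5152409807195095
twin scene [503.59340417 322.15780663] -1.6002441117273478
```

View pics/h1.png

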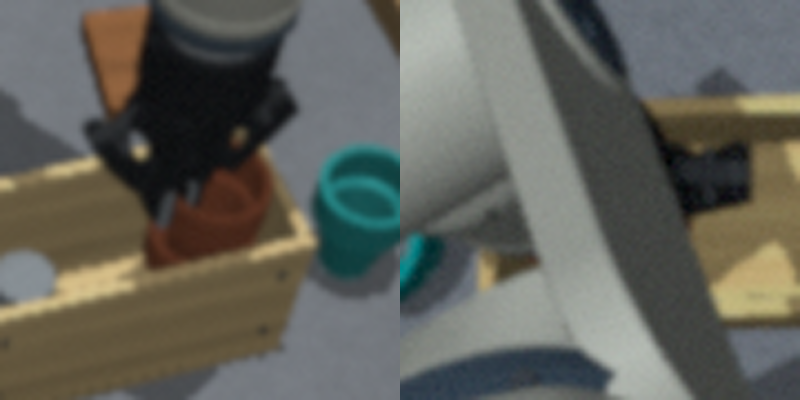

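View pics/h1o.png

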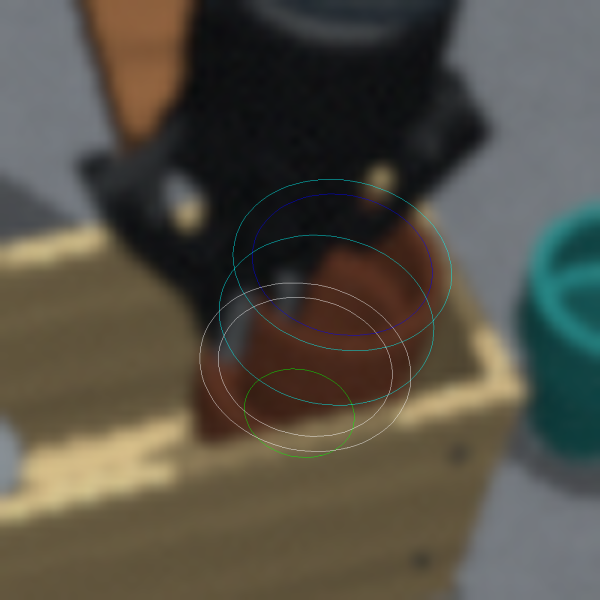

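Emit:
move_arm:
  targets: [-1, 0, 0.1, 0.3, 0, -1, 0, 0.1, 0.6, 0, -1, 0, 0.1, 0.9, 0, -1, 0, 0.1, 1.2, 0, -1, 0, 0.1, 1.2, 0]

```text
clock: 23.85
eef_pos: [505.8, 292.7, 101.6]
tcp_rot: [3.141, 0.001, 0.0]
contact_force: [0.6, -0.2, -2.1]
opening: 0.068
```

```bash
python3 look.py h2 506 318 115 45;python3 -c "
from h import *
print(r.sense()['wrist_torque'])"
```

```text
scene crop 361 153 scale 4.444444444444445
top crop 136 214 scale 4.444444444444445
23.95 [506.  292.8 102.1] [3.141 0.    0.   ] F [ 0.4 -0.  -1.2] op 0.07 q [0.52 0.44 1.83 0.   0.87 2.09]
[-0.04529624  0.00077704 -0.0493694 ]
```

View pics/h2.png

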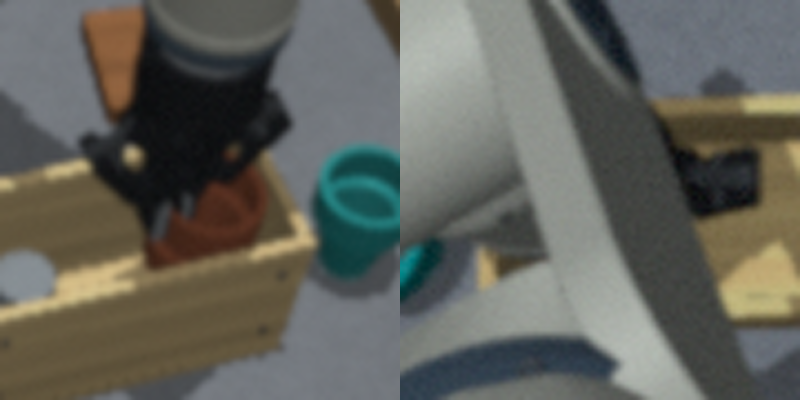

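Emit:
move_arm:
  targets: [-1, 0, 0, 0.1, 0, -1, 0, 0, 0.2, 0, -1, 0, 0, 0.3, 0, -1, 0, 0, 0.4, 0, -1, 0, 0, 0.5, 0, -1, 0, 0, 0.6, 0, -1, 0, 0, 0.6, 0]

```text
clock: 24.65
eef_pos: [506.0, 292.8, 96.0]
tcp_rot: [3.141, 0.0, 0.0]
contact_force: [0.0, -0.6, -1.1]
opening: 0.07
```

```bash
python3 -c "
from h import *
print(r.sense()['wrist_torque'].round(3));st();r.grab_frame('scene');st();print(r.sense()['wrist_torque'].round(3))"
```

```text
[-0.025  0.073  0.042]
24.65 [506.  292.8  96. ] [3.141 0.    0.   ] F [ 0.  -0.6 -1.1] op 0.07 q [ 0.52  0.45  1.83 -0.    0.86  2.09]
24.7 [506.  292.8  96.1] [3.142 0.    0.   ] F [ 0.9 -0.  -1.8] op 0.073 q [0.52 0.45 1.83 0.   0.86 2.09]
[-0.05  -0.006 -0.02 ]
```

Still no contact at about 5 mm to go. Continuing in 1 mm steps.

Emit:
move_arm:
  targets: [-1, 0, 0, 0.1, 0, -1, 0, 0, 0.1, 0, -1, 0, 0, 0.2, 0, -1, 0, 0, 0.2, 0, -1, 0, 0, 0.3, 0, -1, 0, 0, 0.3, 0]

```text
clock: 25.3
eef_pos: [506.0, 292.8, 93.1]
tcp_rot: [3.142, 0.0, 0.0]
contact_force: [-0.6, 0.2, -1.2]
opening: 0.07
```

```bash
python3 -c "
from h import *
for i in range(3): r.grab_frame('scene');st();print(r.sense()['wrist_torque'].round(3))"
```

```text
25.35 [506.  292.8  93.1] [3.141 0.    0.   ] F [-0.8  0.4 -1. ] op 0.068 q [ 0.52  0.46  1.83 -0.    0.86  2.09]
[-0.041 -0.007  0.042]
25.4 [506.1 292.8  93.2] [3.142 0.    0.   ] F [-0.7  0.1 -1.5] op 0.066 q [ 0.52  0.46  1.83 -0.    0.86  2.09]
[-0.018 -0.036 -0.035]
25.45 [506.1 292.9  93.2] [-3.142 -0.     0.   ] F [ 0.2  0.8 -1.2] op 0.071 q [ 0.52  0.46  1.83 -0.    0.86  2.09]
[-0.035  0.006 -0.039]
```

Emit:
move_arm:
  targets: [-1, 0, 0, 0.05, 0, -1, 0, 0, 0.1, 0, -1, 0, 0, 0.15, 0, -1, 0, 0, 0.2, 0, -1, 0, 0, 0.2, 0]

```text
clock: 25.95
eef_pos: [506.0, 292.8, 91.1]
tcp_rot: [3.142, 0.0, 0.0]
contact_force: [0.1, 0.6, -1.2]
opening: 0.074
```

```bash
python3 -c "
from h import *
for i in range(3): r.grab_frame('scene');st();print(r.sense()['wrist_torque'].round(3))"; python3 look.py h3 506 318 115 45
```

```text
26.0 [506.  292.8  91.1] [3.141 0.    0.   ] F [-0.2 -0.8 -1.2] op 0.071 q [ 0.52  0.46  1.83 -0.    0.85  2.09]
[-0.04   0.021  0.008]
26.05 [506.1 292.8  91.2] [3.142 0.    0.   ] F [ 0.2 -0.2 -2. ] op 0.068 q [0.52 0.46 1.83 0.   0.85 2.09]
[-0.003  0.008  0.004]
26.1 [506.1 292.9  91.2] [-3.142  0.     0.   ] F [-0.7 -0.5 -1.7] op 0.065 q [0.52 0.46 1.83 0.   0.85 2.09]
[-0.07   0.064 -0.02 ]
scene crop 361 153 scale 4.444444444444445
top crop 136 214 scale 4.444444444444445
26.2 [506.1 292.9  91.2] [-3.142 -0.     0.   ] F [ 0.  -0.1 -0.8] op 0.073 q [ 0.52  0.46  1.83 -0.    0.85  2.09]
```

View pics/h3.png

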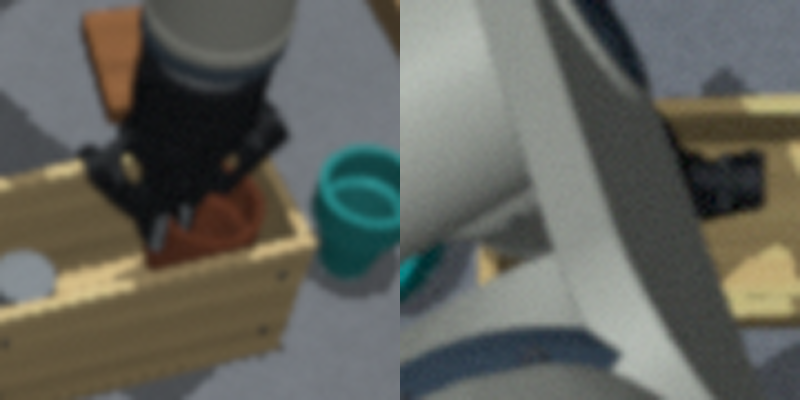

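Emit:
move_arm:
  targets: [-1, 0, 0, 0.03, 0, -1, 0, 0, 0.06, 0, -1, 0, 0, 0.1, 0, -1, 0, 0, 0.1, 0]

```text
clock: 26.6
eef_pos: [506.3, 292.8, 90.6]
tcp_rot: [-3.142, -0.0, 0.0]
contact_force: [0.1, -2.0, 3.4]
opening: 0.07
```

```bash
python3 -c "
from h import *
for i in range(3): r.grab_frame('scene');st();print(r.sense()['wrist_torque'].round(3))"
```

```text
26.65 [506.3 292.8  90.6] [-3.141 -0.     0.   ] F [-1.1 -2.4  4.7] op 0.071 q [ 0.52  0.46  1.83 -0.    0.85  2.09]
[-0.326  0.169 -0.04 ]
26.7 [506.3 292.8  90.6] [-3.142 -0.     0.   ] F [-1.3 -1.7  5.2] op 0.07 q [ 0.52  0.46  1.83 -0.    0.85  2.09]
[-0.309  0.153 -0.002]
26.75 [506.3 292.9  90.6] [-3.141 -0.     0.   ] F [-1.1 -2.9  5.6] op 0.069 q [ 0.52  0.46  1.83 -0.    0.85  2.09]
[-0.35   0.184  0.023]
```

Contact at z = 90.6, which is the expected home height, with about 5 N. Releasing gradually.

Emit:
move_arm:
  targets: [-0.88, 0, 0, 0.1, 0, -0.86, 0, 0, 0.1, 0, -0.84, 0, 0, 0.1, 0, -0.82, 0, 0, 0.1, 0, -0.78, 0, 0, 0, 0, -0.7, 0, 0, 0, 0, -0.6, 0, 0, 0, 0, -0.5, 0, 0, 0, 0, -0.5, 0, 0, 0, 0]
  squeeze: 20

```text
clock: 27.65
eef_pos: [506.0, 292.8, 90.1]
tcp_rot: [3.141, 0.0, 0.0]
contact_force: [-1.0, -0.2, -0.2]
opening: 0.245
```

```bash
python3 look.py h4 506 318 115 45
```

```text
scene crop 361 153 scale 4.444444444444445
top crop 136 214 scale 4.444444444444445
27.75 [506.1 292.8  90.1] [3.142 0.    0.   ] F [-0.9  0.3  0.7] op 0.247 q [0.52 0.46 1.83 0.   0.85 2.09]
```

View pics/h4.png

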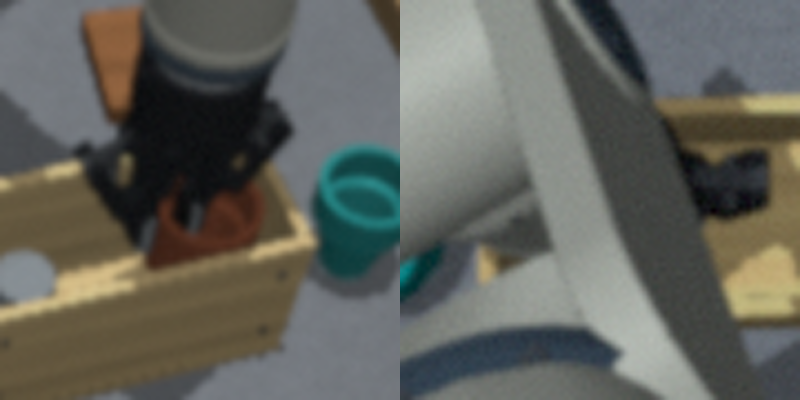

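Released and clear of the wall on both sides. Rising straight up, then moving away.

Emit:
move_arm:
  targets: [-0.5, 0, 0, -0.5, 0, -0.5, 0, 0, -1.5, 0, -0.5, 0, 0, -3, 0, -0.5, 0, 0, -6, 0, -0.5, 0, 0, -10, 0, -0.5, 0, 0, -14, 0, -0.5, -4, 4, -15, 0, -0.5, -9, 9, -15, 0, -0.5, -13, 13, -15, 0, -0.5, -15, 17, -15, 0]

```text
clock: 28.75
eef_pos: [370.5, 145.3, 241.3]
tcp_rot: [-3.141, -0.002, 0.001]
contact_force: [1.1, -0.5, 0.4]
opening: 0.246
```

```bash
python3 - <<'E'
from rim import *
from ov import *
a=prep(r.grab_frame("scene"));b=prep(r.grab_frame("top"))
for n,fs in(('both',[a,b]),('scene',[a]),('top',[b])):
    s=fit(fs,[505.8,323.8],114);print(n,s.x.round(2),round(s.fun,1))
for f in(a,b):
    for t in("fallen_pot","fallen_rim","standing_rim","jar","crate"):
        print(t,[(round(d['conf'],2),[round(float(x)) for x in d['position']]) for d in r.mark_of(f,t)])
c=np.array([506,324,114.])
R_=[(c,34,(255,255,0)),(c,28,(255,0,0)),(c-[0,0,28],34,(0,255,0))]
cv2.imwrite('pics/k1.png',np.hstack([cv2.resize(draw(f,c,R_,h=25,sc=16),(400,400)) for f in(a,b)]));st()
cv2.imwrite('pics/k2.png',b['img']);cv2.imwrite('pics/k3.png',a['img'])
E
```

```text
both [506.96 324.09] -47.7
scene [507.67 321.68] -19.9
top [506.91 324.97] -33.9
fallen_pot [(0.67, [574, -58, 19])]
fallen_rim [(0.86, [583, -134, 39]), (0.61, [506, 326, 118])]
standing_rim [(0.71, [498, 443, 78]), (0.4, [507, 322, 84]), (0.39, [680, -346, 2])]
jar [(0.42, [504, 210, 3]), (0.17, [776, 124, 1])]
crate [(0.59, [501, 266, 1])]
fallen_pot [(0.95, [506, 325, 32])]
fallen_rim [(0.91, [508, 321, 114]), (0.64, [579, -134, 42]), (0.31, [504, 266, 2])]
standing_rim [(0.65, [504, 326, 87]), (0.6, [492, 443, 76])]
jar [(0.93, [502, 206, 8])]
crate [(0.76, [503, 263, 4])]
29.35 [372.5 146.5 240. ] [3.141e+00 1.000e-03 1.000e-03] F [-0.  -0.4 -0.4] op 0.251 q [ 0.37 -0.02  2.07  0.    1.09  1.94]
```

View pics/k1.png

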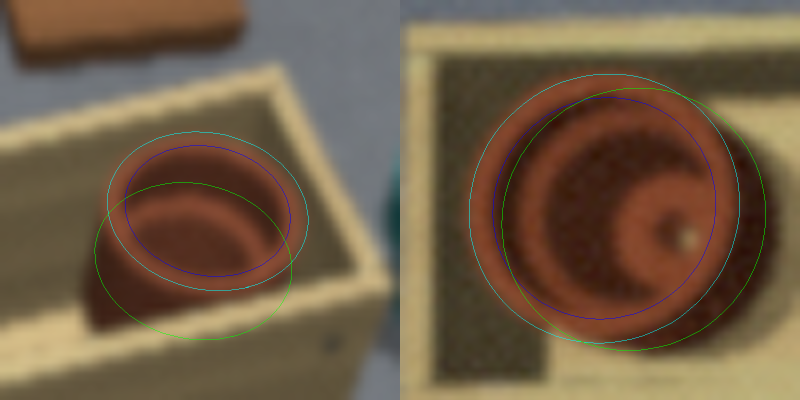

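View pics/k2.png

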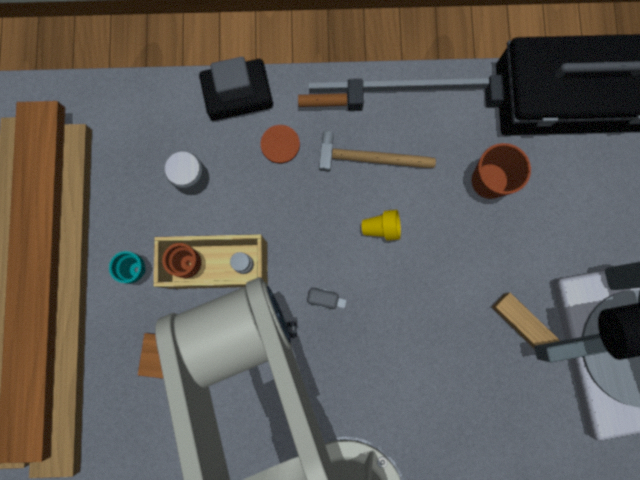

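```bash
python3 - <<'E'
from rim import *
a=prep(r.grab_frame("scene"));b=prep(r.grab_frame("top"))
for z in range(106,127,2):
    s=fit([a,b],[506.5,324],z);t=fit([a],[507,322],z);u=fit([b],[507,325],z);print(z,s.x.round(1),round(s.fun,1),t.x.round(1),round(t.fun,1),u.x.round(1),round(u.fun,1))
E
```

```text
106 [506.8 326.7] -39.3 [502.1 325.4] -20.1 [507.8 327.2] -34.5
108 [506.6 326. ] -43.6 [503.5 324.5] -20.0 [507.6 326.6] -34.4
110 [506.6 325.3] -47.0 [504.8 323.5] -20.0 [507.3 326. ] -34.4
112 [506.7 324.7] -48.7 [506.2 322.6] -20.0 [507.1 325.5] -34.3
114 [506.9 324.1] -48.0 [507.5 321.7] -20.0 [506.9 324.9] -34.2
116 [506.9 323.6] -45.5 [508.9 320.8] -19.9 [506.7 324.4] -34.1
118 [506.9 323.1] -41.7 [510.3 319.8] -19.8 [506.4 323.8] -34.0
120 [506.7 322.7] -37.2 [511.6 318.9] -19.8 [506.2 323.2] -33.8
122 [506.2 322.3] -33.7 [512.9 318. ] -19.7 [506.  322.6] -33.6
124 [505.9 321.9] -31.7 [514.3 317. ] -19.6 [505.8 322. ] -33.4
126 [505.5 321.4] -31.0 [515.6 316.1] -19.5 [505.5 321.4] -33.2
```

```bash
python3 -c "
from h import *
print(r.sign_off());st()"
```

```text
the job is handed in; nothing more can be done
None
the job is handed in; nothing more can be done
```

I stood the fallen pot upright on the bench, let go of it, then picked it up again and nested it in its twin in the crate. The job is handed in, at about 30 s on the clock.

- **Standing it up:** I held the collar with a light grip and swung the pot up over its foot. Firmer holding and shaking had barely turned it. The pictures then showed it upright and released.
- **Nesting:** I took it by the rim wall on the side facing the jar, one finger inside and one outside. It went in with no measurable contact until it reached the expected home height, where the force was about 5 N. I opened the gripper gradually and moved the arm clear.

**Last checks:**
- **Height:** the rim fits best at about z = 113 mm, against 114 mm expected when fully home.
- **Centring:** the nested rim reads (506.9, 324.1). The twin's rim before nesting read (505.6, 324.7). The 1.3 mm difference in x is within the clearance and the camera accuracy, but I cannot rule out that the twin moved by about a millimetre.
- **Camera agreement:** the two cameras disagreed by about 3 mm in y throughout, including before I moved anything, so I averaged them.
- **Other things:** the jar read within a few millimetres of where it started. The crate and the other bench things looked unmoved in the final top picture, though the arm partly hid the wood block.

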